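# Put the planer block away in its case

### The job

Put the wooden planer block away in its case: it is longer than the mouth, so pass one end tilted down under the fixed hood, then press the raised end down past the spring leaf until the block lies flat on the floor of the well, leather face down. Then swing the brass keeper bar across the mouth until it rests in its catch, and leave the brayer, oil can, ink tin and loupe standing where they are.

Things in the scene. Friction and masses are not known exactly. Their poses are not given: they have to be found in the camera images.
- planer: planer block: a plain wooden bar 150 mm long, 62 mm wide, 38 mm high, a 4 mm leather face underneath, 0.2 to 0.34 kg, both ends alike. Origin at the centre of its underside, z up. Its long axis is the frame's y axis turned 8 degrees (0.14 rad) counter-clockwise about z. It lies flat on the bench at the start.
- planer_case: wooden case for the planer, screwed to the bench: base board 200 x 112 mm, side walls 12 mm thick. Origin at the centre of its underside; z up, x along the well, pointing away from the hooded end (the hood is at -x, on the robot's side). All mm below are in this frame.
- well (a point): centre of the well's grey felt-lined floor, at (0, 0, 12), axes as the case. The well inside is 160 mm long (x -80 to +80) and 66 mm wide (y -33 to +33).
- hood_edge (a point): middle of the hood's lower edge, at (-29, 0, 70). The fixed hood roofs the well from here to the -x end wall: underside at z = 70, top at z = 78, a space 58 mm high and 51 mm deep.
- tail_rim (a point): middle of the +x end wall's top, at (86, 0, 54). The mouth, open above, is 109 mm long, from the hood edge to this wall (inner face at x = 80). Side walls and this wall are 54 mm high from the bench (42 above the floor); this wall has a 34 mm wide thumb notch in its middle, down to z = 30.
- leaf (a point): crest of the brass spring leaf in the right wall, at (46, -28, 27). The leaf is 36 mm long in x, bulges 5 mm into the well between 3 and 36 mm above the floor and yields sideways into the wall; it rubs on the block's side, so that the raised end stays up under its own weight and takes about 5 to 10 N from above to go down.
- keeper (a joint): swing of the brass keeper bar about its upright pivot, rad. 0: across the mouth (bar points to -y of the case), its end in the catch, at its stop. Grows counter-clockwise seen from above as it opens by way of +x (1.57: along the rim to +x) and outwards; stop at 2.8. It stays where it is left; about 0.6 N at the knob moves it.
- keeper_pivot (a point): pivot of the keeper bar on the left rim, at (20, 40, 58). The bar is 12 mm wide, 5.5 mm thick, centred at this height (underside 55 mm above the bench, so a block that is not fully down blocks it), and reaches 86 mm from the pivot.
- keeper_knob (a point): middle of the round brass thumb knob that stands on the keeper bar, 55 mm from the pivot; 13 mm thick, between 61 and 81 mm above the bench
- catch (a point): brass catch on the right rim for the bar's end, at (19, -39, 66): 20 x 12 mm, its top at z = 66, open towards +x
- brayer: hand ink roller lying on the bench, 127 x 180 x 40 mm over all; bystander. Origin at the centre of its underside.
- oil_can: brass oil can with a long thin spout, 62 mm wide, 150 mm high, behind the case; bystander. Origin at the centre of its underside.
- ink_tin: round ink tin, 67 mm wide, 37 mm high, behind the case; bystander. Origin at the centre of its underside.
- loupe: black stand loupe, 48 mm wide, 43 mm high; bystander. Origin at the centre of its underside.

How it is judged:
By the outcome, as a careful person would: the job done as asked, in the order asked, and still so for the second after the job is handed in, with the robot touching nothing.
It also fails if it takes over 58 s, if anything falls off the work surface, if the arm or the gripper's body presses on something with over 40 N, if the wrist force passes 120 N, or if a joint passes its speed limit or range.

### The arm

A 6-joint arm with a two-finger parallel gripper is mounted at the origin on a cart in front of the work surface, level with it; the furniture and walls round the work are solid. World frame = base frame: x ahead of the robot, y to its left, z up, the work surface at z = 0. Lengths are in m, angles in rad, forces in N, time in s.
With the tool pointing down it reaches from about 0.275 to 0.875 m from the base axis. Payload 12.5 kg.
Tool frame: the origin (TCP) lies on the centre line of the jaws, within the pads' length; the fingertips stand r.finger_overhang ahead of it and the grasp point (between the pads) lies 3 mm ahead of it (r.finger_overhang is the distance from the TCP to the fingertips, in m); z points along the fingers, y is the line along which they close (so a half turn about z gives the same grasp; the last joint's range is limited). The gripper opens to 85 mm and grips with 20 to 120 N. Pads are 22 mm wide; open, the fingers measure 114 mm over their backs; the gripper's body (76 mm by 85 mm) begins 54 mm behind the grasp point. The pads swing forward as they close: fully open they stand 13 mm farther back than shut.
Start: joints at [1.227, 0.351, 1.652, -0, 1.139, -0.085], TCP at [0.141, 0.532, 0.253] pointing down, gripper open.
Joint ranges: [-2.75, 2.75], [-0.79, 2.1], [0.01, 2.65], [-1.57, 4.71], [0.07, 3.14], [-2.87, 2.87]. Speed limits (rad/s): [2.22, 2.22, 2.79, 3.14, 3.14, 3.14].

### API

Orientations are given as a unit quaternion [x, y, z, w].
In Python, from cell import r, optics gives the robot as it stands. The module is installed in compiled form; this text tells all that it offers. Calls block until the motion is done:
- r.move_to(position, orientation): joint-space move of the TCP to a pose.
- r.move_linear(position, rot=None, vel=0.15): straight line of the TCP; rot=None keeps the orientation; vel is the mean speed in m/s.
- r.set_joints(angles): joint-space move.
- r.set_gripper(opening, squeeze=None): opening from 0.0 (shut) to 1.0 (fully open); squeeze is the grip in N (None keeps the last); returns when the fingers have stopped.
- r.sleep(seconds).
- r.inverse_kinematics(position, orientation): joint angles nearest the present ones, or None.
- optics.get_image(name): name is "scene" or "top" or "wrist"; returns a dict with "pixels" (400x640x3 uint8, red, green, blue), "depth" (400x640 float32, m along the optical axis (not along the pixel's ray), 0 where there is no reading), "fx", "fy", "cx", "cy" (pixels), "camera_from_world" (4x4, takes a point from world to camera coordinates); the wrist camera has in their place "mount" (4x4, takes a point from camera to tool coordinates, whose origin is the TCP and whose axes are the flange's). Camera axes: x right, y down, z forward; pixel columns grow to the right and rows downward; lengths in m; the calibration is good to about 2 mm. A picture is of the moment at which its call begins: read the wrist's pose just before it.
A pose or a line that the arm cannot do raises r.PlanningError and nothing moves.
- r.hand_in(): hands the job in; it is judged then, once.
Readings, each from a call of its own:
- r.current_t(): time.
- r.current_q(): joint angles.
- r.current_qvel(): joint speeds.
- r.current_effort(): joint torques, N m.
- r.current_tool_pos(): TCP position.
- r.current_ee_rot(): TCP orientation.
- r.current_contact_force(): force on the tool from outside, world axes, zero at the start.
- r.current_torque(): the same for the moment, N m.
- r.current_opening(): opening from 0.0 (shut) to 1.0 (fully open).
- r.current_finger_force(): force on a finger pad.
Only numpy, scipy, OpenCV 4.12 (cv2) and the standard library are available. Lean on these libraries where they do the work, as an engineer would, in place of code of your own. Each camera call takes 0.05 s, during which the arm holds its last target. There are 200 camera calls.

## Working session

There is one attempt and no reset: what is moved stays moved. The work goes in short steps, each a Python script; the robot and the scene stay as the last script left them, time stands still between calls to the robot, and variables do not carry over. Pictures are saved under pics/ and viewed, at most 10 in all, crops included, and the job is handed in when it is done.

```bash
mkdir -p pics; python3 - <<'E'
from cell import r, optics
import cv2,numpy as np
for n in ["scene","top"]:
    d=optics.get_image(n)
    cv2.imwrite(f"pics/{n}0.png",d["pixels"][:,:,::-1])
    np.savez(f"{n}0.npz",**d)
    print(n,d["fx"],d["fy"],d["cx"],d["cy"],np.round(d["camera_from_world"],4).tolist())
print(r.finger_overhang,r.current_t(),r.current_ee_rot(),r.current_contact_force())
E
```

```text
scene 476.4574575792209 476.4574575792209 321.0876608233222 199.06328216366273 [[0.6507, -0.7593, 0.0115, -0.3985], [-0.4209, -0.3731, -0.8268, 0.3267], [0.6321, 0.5332, -0.5623, 1.1363], [0.0, 0.0, 0.0, 1.0]]
top 467.1776922350437 467.1776922350437 318.9632601148645 198.08434687510007 [[-0.0212, -0.9997, -0.0099, 0.0307], [-0.9974, 0.0218, -0.0693, 0.6198], [0.0695, 0.0084, -0.9976, 1.4345], [0.0, 0.0, 0.0, 1.0]]
0.022 0.1 [ 1.29092398e-01  9.91632428e-01 -5.18361113e-04 -1.05997131e-04] [-0.28346756  0.00089395  0.33349726]
```

View pics/scene0.png

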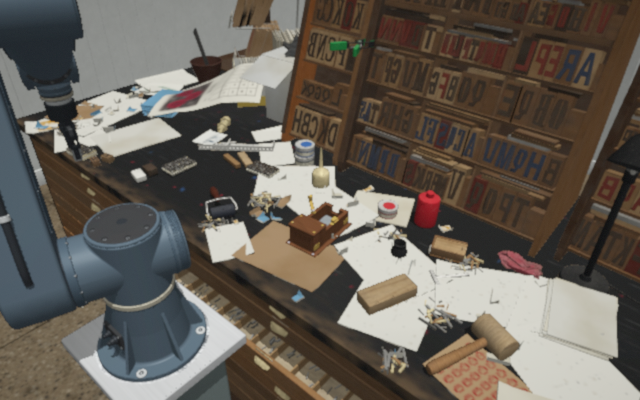

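View pics/top0.png

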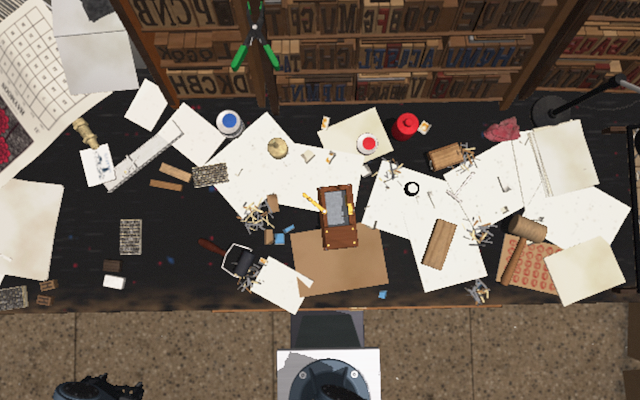

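The top view shows the case near (338,215), hood towards the robot, with the keeper open out to (313,202). The planer is at (439,245), the loupe at (411,188), the ink tin at (367,143) and the oil can at (278,148). Next I get coarse positions, then close wrist views.

```bash
cat > h.py <<'E'
from cell import r, optics
import cv2,numpy as np
from scipy.spatial.transform import Rotation as R
def wp(d,uv,z,Twc):
    """rays through pixels onto plane z; Twc: world_from_camera"""
    uv=np.atleast_2d(uv).astype(float)
    ray=np.c_[(uv[:,0]-d["cx"])/d["fx"],(uv[:,1]-d["cy"])/d["fy"],np.ones(len(uv))]@Twc[:3,:3].T
    o=Twc[:3,3]; return o+ray*((z-o[2])/ray[:,2])[:,None]
def top(d): return np.linalg.inv(d["camera_from_world"])
def wrist(name):
    T=np.eye(4);T[:3,:3]=R.from_quat(r.current_ee_rot()).as_matrix();T[:3,3]=r.current_tool_pos()
    d=optics.get_image("wrist"); W=T@d["mount"]
    cv2.imwrite(f"pics/{name}.png",d["pixels"][:,:,::-1]); np.savez(name+".npz",W=W,**d); return d,W
def cloud(d,W):
    v,u=np.mgrid[:400,:640]; z=d["depth"]
    P=np.stack([(u-d["cx"])/d["fx"]*z,(v-d["cy"])/d["fy"]*z,z],-1)
    return P@W[:3,:3].T+W[:3,3]
def down(yaw):  # tool z down, tool x at yaw
    return (R.from_euler('z',yaw)*R.from_euler('x',np.pi)).as_quat()
E
python3 - <<'E'
from h import *
d=dict(np.load("top0.npz"));T=top(d)
for n,uv,z in [("planer",(439,245),.038),("case",(338,215),.05),("keeper",(313,202),.058),("loupe",(411,188),.04),("ink",(367,143),.037),("oil",(278,148),.08)]:
    print(n,wp(d,uv,z,T).round(3))
P=cloud(d,T)
m=(P[...,2]>.03)&(P[...,2]<.048); m[:200]=0;m[:,:415]=0;m[300:]=0;m[:,465:]=0
q=cv2.minAreaRect(P[m][:,:2].astype(np.float32));print(q,m.sum(),np.median(P[m][:,2]))
w=optics.get_image("wrist");print(w["mount"].round(3).tolist(),w["fx"])
for p in [(.45,-.28,.3),(.52,-.05,.3)]:
    for yaw in (0,np.pi/2,-np.pi/2,np.pi): print(p,yaw,r.inverse_kinematics(p,down(yaw)))
print(R.from_quat(r.current_ee_rot()).as_matrix().round(3))
E
```

```text
planer [[ 0.468 -0.346  0.038]]
case [[ 0.565 -0.04   0.05 ]]
keeper [[0.606 0.035 0.058]]
loupe [[ 0.644 -0.267  0.04 ]]
ink [[ 0.787 -0.136  0.037]]
oil [[0.77  0.137 0.08 ]]
((0.46927985548973083, -0.34668081998825073), (0.0637570396065712, 0.14988665282726288), 68.7713851928711) 1000 0.037494652178298504
[[-0.001, -0.949, -0.317, 0.083], [1.0, -0.0, -0.001, -0.0], [0.001, -0.317, 0.949, -0.121], [0.0, 0.0, 0.0, 1.0]] 290.8942276545927
(0.45, -0.28, 0.3) 0 [-6.44448118e-01  2.68700390e-01  1.64521298e+00 -4.44089210e-16
  1.22767928e+00  9.26348209e-01]
(0.45, -0.28, 0.3) 1.5707963267948966 [-0.64444812  0.26870039  1.64521298  0.          1.22767928 -0.64444812]
(0.45, -0.28, 0.3) -1.5707963267948966 [-6.44448118e-01  2.68700390e-01  1.64521298e+00 -4.44089210e-16
  1.22767928e+00  2.49714454e+00]
(0.45, -0.28, 0.3) 3.141592653589793 [-0.64444812  0.26870039  1.64521298  0.          1.22767928 -2.21524444]
(0.52, -0.05, 0.3) 0 [-1.84989651e-01  2.54294328e-01  1.66417713e+00 -4.44089210e-16
  1.22312120e+00  1.38580668e+00]
(0.52, -0.05, 0.3) 1.5707963267948966 [-0.18498965  0.25429433  1.66417713  0.          1.2231212  -0.18498965]
(0.52, -0.05, 0.3) -1.5707963267948966 None
(0.52, -0.05, 0.3) 3.141592653589793 [-0.18498965  0.25429433  1.66417713  0.          1.2231212  -1.75578598]
[[-0.967  0.256 -0.   ]
 [ 0.256  0.967 -0.001]
 [ 0.    -0.001 -1.   ]]
```

```bash
python3 - <<'E'
from h import *
t=r.current_t()
r.move_to([.59,-.04,.25],down(0)); print(r.current_t()-t); d,W=wrist("wcase")
b=np.deg2rad(-21.2)
r.move_to([.50,-.355,.25],down(b)); print(r.current_t()-t); d,W=wrist("wplan")
P=cloud(d,W); z=P[...,2]; m=(z>.03)&(z<.046)&(np.hypot(P[...,0]-.469,P[...,1]+.347)<.1)
m=cv2.morphologyEx(m.astype(np.uint8),cv2.MORPH_OPEN,np.ones((5,5)))>0
print(cv2.minAreaRect(P[m][:,:2].astype(np.float32)),m.sum(),np.median(z[m]),d["fx"],d["cx"],d["cy"])
a=cv2.imread("pics/wcase.png");cv2.imwrite("pics/wcase2.png",a)
E
```

```text
2.575
3.8667000000000002
((0.46710875630378723, -0.34962373971939087), (0.061980683356523514, 0.14945554733276367), 68.63174438476562) 5958 0.03855080408795328 290.8942276545927 319.16895385635604 202.4208534530941
```

View pics/wcase.png

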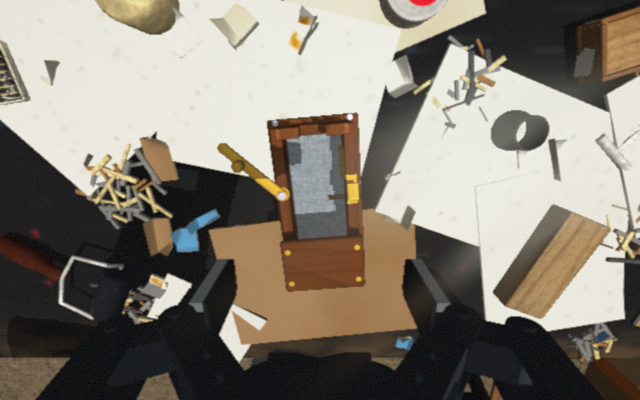

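The wrist view shows the case hood at rows 240-290 and cols 283-365. The keeper pivot is at (283,196) with its tip near (222,148), and the catch is at (352,188). I fit the case pose from the hood, rim and brass.

```bash
python3 - <<'E'
from h import *
d=dict(np.load("wcase.npz"));W=d["W"];P=cloud(d,W);z=P[...,2]
roi=np.zeros((400,640),bool);roi[105:305,262:370]=1
def rect(m,n):
    m=cv2.morphologyEx((m&roi).astype(np.uint8),cv2.MORPH_OPEN,np.ones((3,3)))
    _,l,s,_=cv2.connectedComponentsWithStats(m);i=1+s[1:,4].argmax();m=l==i
    q=cv2.minAreaRect(P[m][:,:2].astype(np.float32));print(n,np.round(q[0],4),np.round(q[1],4),round(q[2],2),s[i][:5],np.median(z[m]).round(4));return q
h=rect((z>.072)&(z<.084),"hood")
rect((z>.048)&(z<.084),"walls+hood")
rect((z>.045)&(z<.06),"rim")
rect((z<.02)&(z>.005)&(np.indices(z.shape)[0]<240)&(np.indices(z.shape)[1]>283)&(np.indices(z.shape)[1]<350)&(np.indices(z.shape)[0]>130),"floor")
hsv=cv2.cvtColor(d["pixels"],cv2.COLOR_RGB2HSV)
y=cv2.inRange(hsv,(15,130,110),(35,255,255));n,l,s,c=cv2.connectedComponentsWithStats(y)
for i in range(1,n):
    if s[i,4]>5 and 200<c[i][0]<380 and 100<c[i][1]<300: print(s[i],c[i].round(1),wp(d,c[i],.058,W).round(4))
m=np.zeros_like(y,bool);m[140:202,214:288]=1;m&=y>0
Q=wp(d,np.argwhere(m)[:,::-1],.058,W)[:,:2];print("bar",np.round(cv2.minAreaRect(Q.astype(np.float32))[0],4),cv2.minAreaRect(Q.astype(np.float32))[1:])
# corners by hand
for n,uv,zz in [("hoodedgeL",(284,240),.078),("hoodedgeR",(364,239),.078),("hood-xL",(287,291),.078),("hood-xR",(364,287),.078)]:print(n,wp(d,uv,zz,W).round(4))
a=d["pixels"][100:300,210:380,::-1];cv2.imwrite("pics/crop.png",cv2.resize(a,None,fx=3,fy=3))
E
```

```text
hood [ 0.4972 -0.0445] [0.0666 0.0943] 4.86 [ 280  235   86   57 4199] 0.0786
walls+hood [ 0.5565 -0.0328] [0.1877 0.1059] 5.77 [ 262  122  104  170 7339] 0.0777
rim [ 0.5853 -0.0053] [0.1252 0.0308] 2.66 [ 270  127   30  109 1361] 0.0545
floor [ 0.5685 -0.0384] [0.1365 0.0663] 4.97 [ 286  134   62  105 5174] 0.0127
[218 144  72  58 716] [255.1 173.3] [[0.5991 0.0307 0.058 ]]
[232 162   9  10  67] [236.3 166.8] [[0.6063 0.0507 0.058 ]]
[345 173  15  32 368] [352.1 188.5] [[ 0.5819 -0.0764  0.058 ]]
[353 244   8   7  44] [356.5 247. ] [[ 0.5092 -0.0844  0.058 ]]
[284 249   8   7  41] [287.3 252.3] [[ 0.5021 -0.0013  0.058 ]]
[369 255   6   6  12] [371.8 257.5] [[ 0.495  -0.1036  0.058 ]]
[364 262   2   5   6] [364.2 263.7] [[ 0.4865 -0.0947  0.058 ]]
[355 276   7   6  36] [358.1 278.6] [[ 0.4654 -0.0882  0.058 ]]
[288 281   7   6  34] [291.3 283.5] [[ 0.4583 -0.0048  0.058 ]]
[339 293   4   5   7] [340.3 295.1] [[ 0.4411 -0.0666  0.058 ]]
bar [0.5984 0.0329] ((0.0925343930721283, 0.018121398985385895), 52.66028594970703)
hoodedgeL [[ 0.5281 -0.0006  0.078 ]]
hoodedgeR [[ 0.5294 -0.0894  0.078 ]]
hood-xL [[ 0.4615 -0.0016  0.078 ]]
hood-xR [[ 0.4671 -0.0925  0.078 ]]
```

View pics/crop.png

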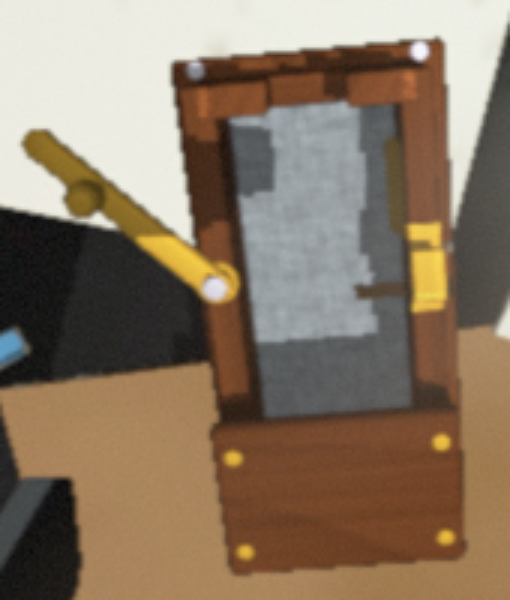

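```bash
python3 - <<'E'
from h import *
d=dict(np.load("wcase.npz"));W=d["W"]
yaw=np.deg2rad(4.95);c,s=np.cos(yaw),np.sin(yaw);A=np.array([[c,-s],[s,c]])
f=lambda uv,z:wp(d,uv,z,W)[0,:2]
print("pivot->O",f((281.7,196),.061)-A@[.020,.040], "catch->O",f((352.1,188.5),.066)-A@[.019,-.039])
S=[f(p,.079) for p in [(356.5,247),(287.3,252.3),(358.1,278.6),(291.3,283.5)]]
print("screws mean",np.mean(S,0),"->O",np.mean(S,0)+A@[.0605,0],[np.rad2deg(np.arctan2(*(a-b)[::-1])) for a,b in [(S[1],S[0]),(S[3],S[2]),(S[0],S[2]),(S[1],S[3])]])
T=[f(p,.055) for p in [(275,123.3),(349.7,116.7)]];print("tail",(T[0]+T[1])/2-A@[.086,0],np.rad2deg(np.arctan2(*(T[0]-T[1])[::-1])))
# knob / bar: tip
p=f((281.7,196),.061)
for uv,z in [((221,148),.058),((236.5,165.5),.075)]:
    v=A.T@(f(uv,z)-p);print(np.hypot(*v),np.rad2deg(np.arctan2(v[1],v[0]))+90)
E
```

```text
pivot->O [ 0.5575163  -0.03938781] catch->O [ 0.5618442  -0.03828311]
screws mean [ 0.49626669 -0.04431825] ->O [ 0.55654105 -0.03909793] [np.float64(94.9073534702895), np.float64(94.88345831853229), np.float64(4.976088156084799), np.float64(4.601830162702451)]
tail [ 0.56976173 -0.03973232] 94.90165531561595
0.08221771973405208 135.16535340373738
0.05713476154107831 134.40609466170272
```

Case origin is (0.557,-0.039) at yaw 4.9°; pivot, hood and screws agree to about 1 mm. Keeper is at about 2.35 rad. Next: grasp the planer near its far end and check it in the hand.

```bash
python3 - <<'E'
from h import *
b=np.deg2rad(-21.4);p=np.array([.4671+.057*np.cos(b),-.3496+.057*np.sin(b)])
r.move_to([*p,.12],down(b)); r.move_linear([*p,.032],vel=.1)
print("F",r.current_contact_force())
r.set_gripper(0.0,squeeze=90); print(r.current_opening(),r.current_finger_force())
r.move_linear([*p,.16],vel=.15); print("F",r.current_contact_force(),r.current_t())
d,W=wrist("whand")
M=d["mount"];P=cloud(d,M)  # tool frame
z=P[...,2];m=(z>-.02)&(z<.02)&(abs(P[...,1])<.03)&(P[...,0]<.03)&(P[...,0]>-.16)&(d["depth"]>0)
m=cv2.morphologyEx(m.astype(np.uint8),cv2.MORPH_OPEN,np.ones((5,5)))>0
Q=P[m];print(len(Q),np.percentile(Q,[0,1,50,99,100],axis=0).round(4))
k=np.polyfit(Q[:,0],Q[:,2],1);print("pitch deg",np.rad2deg(np.arctan(k[0])),"z at x=0",k[1])
E
```

```text
F [-0.1681545  -0.33751431  0.55199303]
0.7090088585573828 98.56780529022217
F [-1.54755602  0.30807758 -1.38358152] 7.0417
15413 [[-0.0451 -0.03   -0.02  ]
 [-0.0389 -0.0295 -0.0139]
 [-0.0019 -0.0004 -0.0052]
 [ 0.0178  0.0292  0.0177]
 [ 0.0184  0.03    0.02  ]]
pitch deg 7.848884763209735 z at x=0 -0.0028637540912351666
```

View pics/whand.png

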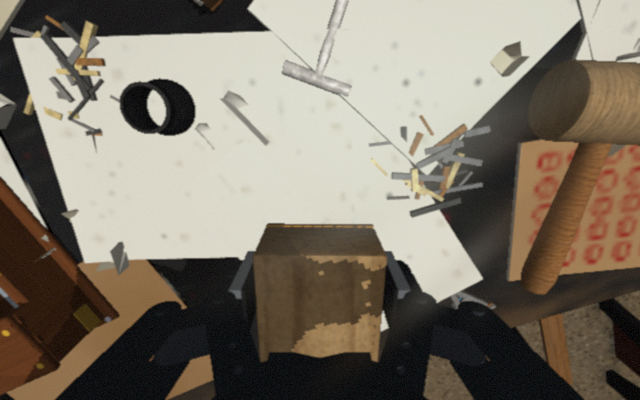

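The block is held squarely, with its tail top edge at row 256 and the end face in rows 225-256. I check its pitch in the hand using the top face only.

```bash
cat > plan.py <<'E'
from h import *
O=np.array([.5572,-.0392]);YAW=np.deg2rad(4.9)
RC=R.from_euler('z',YAW)
def case(p): return RC.apply(np.asarray(p)/1e3)+[*O,0]
def tcp_case(th,xb,zb,s=132.,h=32.,a0=0.):
    """TCP (mm, case frame xz) for block tilt th deg, low bottom corner (xb,zb)"""
    t=np.deg2rad(th);u=np.array([np.cos(t),np.sin(t)]);n=np.array([-u[1],u[0]])
    return np.array([xb,zb])+s*u+h*n
def low(th,T,s=132.,h=32.):
    return np.array(T)-(tcp_case(th,0,0,s,h))
def rot(th): return (RC*R.from_euler('y',-np.deg2rad(th))*R.from_euler('x',np.pi))
def clear(th,xb,zb):
    t=np.deg2rad(th);u=np.array([np.cos(t),np.sin(t)]);n=np.array([-u[1],u[0]]);p=np.array([xb,zb])
    TL=p+38*n;TT=p+150*u+38*n;BT=p+150*u
    H=np.array([-29,70.]);E=np.array([80,54.])
    dh=(H-TL)@n if (H-TL)@u>0 else 99          # hood edge above top face (block inside)
    if TL[0]>-29: dh=TL[0]+29 if TL[1]<78 and dh<0 else max(dh,0) if dh>=0 else 99
    dt=(p-E)@n*1. if BT[0]>80 else 99
    dt=(E-p)@n*-1 if BT[0]>80 else 80-BT[0]
    return dict(hood=round(dh,1),tail=round(dt,1),wall=round(TL[0]+80,1),floor=round(zb-12,1),roof=round(70-TL[1],1) if TL[0]<-29 else None)
E
python3 - <<'E'
from plan import *
d=dict(np.load("whand.npz"));P=cloud(d,d["mount"])
Q=P[264:335,268:372].reshape(-1,3);k=np.c_[Q[:,:2],np.ones(len(Q))];c,res,_,_=np.linalg.lstsq(k,Q[:,2],rcond=None)
print("pitch",np.rad2deg(np.arctan(c[0])),"roll",np.rad2deg(np.arctan(c[1])),"z0",c[2],"rms",np.sqrt(res/len(Q)))
E1=P[250:258,280:360].reshape(-1,3);print("tail edge",np.median(P[256:258,280:360].reshape(-1,3),0))
wp_=[(25,30,14+70*np.tan(np.deg2rad(25))),(25,-38,14.5),(22,-52,14.5),(17,-66,13.5)]
Ts=[(t,tcp_case(t,x,z)) for t,x,z in wp_]
for (ta,A),(tb,B) in zip(Ts,Ts[1:]):
    for f in np.linspace(0,1,6):
        th=ta+(tb-ta)*f;T=A+(B-A)*f;l=low(th,T);print(round(th,1),l.round(1),clear(th,*l))
for t,T in Ts:
    print(T.round(1),case([T[0],0,T[1]]).round(3),r.inverse_kinematics(case([T[0],0,T[1]]),rot(t).as_quat()))
E
```

```text
pitch -14.196100770916276 roll -0.04665209474675472 z0 -0.00744141901618302 rms [0.00664089]
tail edge [ 0.01589011  0.00081927 -0.00465988]
25.0 [30.  46.6] {'hood': 99, 'tail': np.float64(14.5), 'wall': np.float64(93.9), 'floor': np.float64(34.6), 'roof': None}
25.0 [16.4 40.2] {'hood': 99, 'tail': np.float64(14.4), 'wall': np.float64(80.3), 'floor': np.float64(28.2), 'roof': None}
25.0 [ 2.8 33.8] {'hood': 99, 'tail': np.float64(14.3), 'wall': np.float64(66.7), 'floor': np.float64(21.8), 'roof': None}
25.0 [-10.8  27.4] {'hood': np.float64(8.3), 'tail': np.float64(14.2), 'wall': np.float64(53.1), 'floor': np.float64(15.4), 'roof': None}
25.0 [-24.4  20.9] {'hood': np.float64(8.4), 'tail': np.float64(14.1), 'wall': np.float64(39.5), 'floor': np.float64(8.9), 'roof': np.float64(14.6)}
25.0 [-38.   14.5] {'hood': np.float64(8.5), 'tail': np.float64(14.1), 'wall': np.float64(25.9), 'floor': np.float64(2.5), 'roof': np.float64(21.1)}
25.0 [-38.   14.5] {'hood': np.float64(8.5), 'tail': np.float64(14.1), 'wall': np.float64(25.9), 'floor': np.float64(2.5), 'roof': np.float64(21.1)}
24.4 
[... 1363 characters left out ...]
float64(5.0), 'tail': np.float64(0.6), 'wall': np.float64(5.0), 'floor': np.float64(1.7), 'roof': np.float64(20.2)}
17.0 [-66.   13.5] {'hood': np.float64(5.2), 'tail': np.float64(2.6), 'wall': np.float64(2.9), 'floor': np.float64(1.5), 'roof': np.float64(20.2)}
[136.1 131.4] [ 0.693 -0.028  0.131] [-0.14013912  0.60323462  1.65230537  0.21099736  0.46844996  1.17682761]
[68.1 99.3] [ 0.625 -0.033  0.099] [-0.16923006  0.56035588  1.846158    0.336522    0.32840228  1.01925755]
[58.4 93.6] [ 0.615 -0.034  0.094] [-0.16829089  0.56395808  1.84127788  0.25969088  0.37504174  1.09239875]
[50.9 82.7] [ 0.608 -0.035  0.083] [-0.16246426  0.58690086  1.80991473  0.16174522  0.46186689  1.18818686]
```

```bash
python3 - <<'E'
from plan import *
d=dict(np.load("whand.npz"));P=cloud(d,d["mount"])
for v in range(226,350,8): 
    q=P[v,272:368];print(v,np.median(q,0).round(4),q[:,2].std().round(4))
g=d["pixels"][:, :, :].mean(-1)
E
```

```text
226 [0.0163 0.0009 0.0291] 0.0006
234 [0.0174 0.0009 0.0162] 0.0006
242 [0.0173 0.0008 0.007 ] 0.0006
250 [ 0.0173  0.0008 -0.0012] 0.0006
258 [ 0.0153  0.0008 -0.0051] 0.0006
266 [ 0.0114  0.0008 -0.0053] 0.0006
274 [ 0.0073  0.0008 -0.0054] 0.0005
282 [ 0.003   0.0008 -0.0054] 0.0005
290 [-0.0013  0.0008 -0.0054] 0.0005
298 [-0.0058  0.0008 -0.0054] 0.0005
306 [-0.0103  0.0008 -0.0053] 0.0118
314 [-0.0148  0.0006 -0.0055] 0.0118
322 [-0.0195  0.0008 -0.0055] 0.0118
330 [-0.0243  0.0008 -0.0055] 0.0004
338 [-0.0293  0.0008 -0.0054] 0.0006
346 [-0.0344  0.0008 -0.0053] 0.0118
```

```bash
python3 - <<'E'
from plan import *
d=dict(np.load("whand.npz"));P=cloud(d,d["mount"])
for v in (266,278,290):
    q=P[v];m=(abs(q[:,2]+.0054)<.002)&(abs(q[:,1])<.045);y=np.sort(q[m,1]);print(v,y[[0,-1]].round(4),y[[0,-1]].mean().round(4))
S,H,Y=132.7,32.6,.5
T0=tcp_case(25,42,14+80*np.tan(np.deg2rad(25)),S,H)
r.move_to(case([T0[0]+20,Y,T0[1]+60]),rot(25).as_quat())
print(r.current_t(),r.current_q().round(2) if hasattr(r.current_q(),'round') else r.current_q())
r.move_linear(case([T0[0],Y,T0[1]]),vel=.12)
print(r.current_t(),r.current_contact_force())
wrist("went");d=optics.get_image("scene");cv2.imwrite("pics/s1.png",d["pixels"][:,:,::-1])
a=cv2.imread("pics/went.png");b=cv2.resize(cv2.imread("pics/s1.png")[170:290,250:400],(500,400))
cv2.imwrite("pics/both.png",cv2.resize(np.hstack([a,b]),(800,281)))
E
```

```text
266 [-0.0334  0.0361] 0.0013
278 [-0.0427  0.0444] 0.0008
290 [-0.0295  0.0307] 0.0006
8.5917 [-0.13  0.57  1.52  0.15  0.63  1.25]
9.2667 [ 0.6387928   1.0117156  -1.01907956]
```

View pics/both.png

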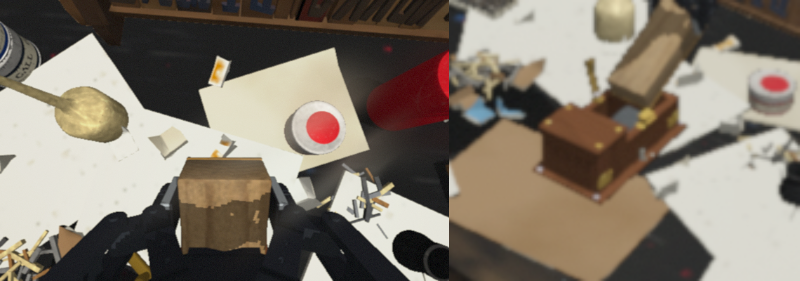

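The block is tilted above the mouth, low end toward the hood (left image: block at (225,205); right image: lined up with the case). I slide it in with force checks.

```bash
python3 - <<'E'
from plan import *
S,H,Y=132.7,32.6,1.2
F0=np.array(r.current_contact_force())
t25=np.tan(np.deg2rad(25))
w=[(25,x,14.5+(x+38)*t25) for x in (25,5,-15,-38)]+[(22,-52,14.5),(19.5,-59,14),(17,-66,13.5)]
for th,x,z in w:
    T=tcp_case(th,x,z,S,H)
    r.move_linear(case([T[0],Y,T[1]]),rot(th).as_quat(),vel=.06)
    F=RC.inv().apply(np.array(r.current_contact_force())-F0);print(th,x,F.round(1),np.round(r.current_torque(),2),round(r.current_t(),1))
    if np.linalg.norm(F)>15: print("STOP");break
wrist("wins");d=optics.get_image("scene");cv2.imwrite("pics/s2.png",d["pixels"][:,:,::-1])
a=cv2.imread("pics/wins.png");b=cv2.resize(cv2.imread("pics/s2.png")[170:290,250:400],(500,400))
cv2.imwrite("pics/both2.png",cv2.resize(np.hstack([a,b]),(800,281)))
E
```

```text
25 25 [-0.4  0.6  0.4] [-0.09  0.26  0.  ] 9.8
25 5 [-0.8 -0.8  0.1] [-0.2   0.3   0.05] 10.3
25 -15 [-1.5 -1.5 -0.8] [-0.28  0.35  0.12] 10.9
25 -38 [-1.9 -0.7 -0.6] [-0.38  0.37  0.13] 11.4
22 -52 [-1.2 -2.5 -0.2] [-0.49  0.49  0.21] 11.8
19.5 -59 [-1.1 -2.3  0.7] [-0.48  0.37  0.15] 12.0
17 -66 [-2.  -3.4 -0.4] [-0.54  0.4   0.21] 12.3
```

View pics/both2.png

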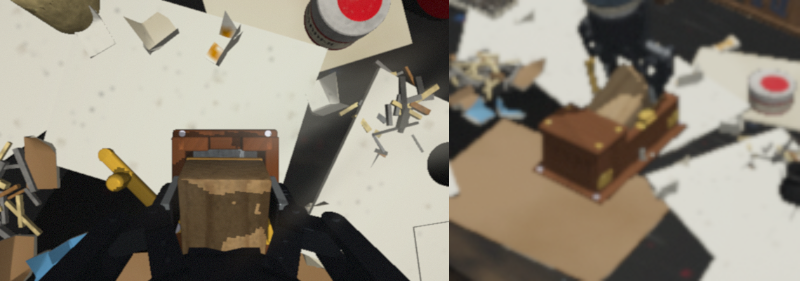

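No jamming: the tail end sits inside the far wall with a gap at about (225,155) in the left image. I release, back off along the tool, then press down along the block's arc.

```bash
cat > press.py <<'E'
from plan import *
def press(ths,s=130.,stop=30,Y=0.5,xt=77.5):
    for th in ths:
        t=np.deg2rad(th);x=xt-(150-s)*np.cos(t)-38*np.sin(t);z=12+s*np.sin(t)+38*np.cos(t)+22
        r.move_linear(case([x,Y,z]),vel=.03)
        F=np.array(r.current_contact_force());print(th,round(x,1),round(z-22,1),F.round(1),(np.array(r.current_tool_pos())[2]*1e3-22).round(1))
        if abs(F[2])>stop: print("STOP");break
E
python3 - <<'E'
from press import *
r.set_gripper(.85);print("rel",np.round(r.current_contact_force(),1),r.current_opening())
p=np.array(r.current_tool_pos());n=R.from_quat(r.current_ee_rot()).apply([0,0,1])
r.move_linear(p-n*.075,vel=.15)
r.set_gripper(0.0)
r.move_to(case([50,.5,150]),rot(0).as_quat());print(r.current_t())
d,W=wrist("wrel");P=cloud(d,W);q=RC.inv().apply((P.reshape(-1,3)-[*O,0]))*1e3
for x in range(-20,80,10):
    m=(abs(q[:,0]-x)<2)&(abs(q[:,1])<15);print(x,np.median(q[m,2]).round(1) if m.any() else None,end=" ")
print()
r.move_linear(case([48,.5,125]),vel=.15)
press([18,16,14,12,10,8,6,4,2,1,0,-.4])
print(r.current_t())
E
```

```text
rel [-0.  -0.4  0.5] 0.8500165737462568
14.4667
-20 None -10 None 0 None 10 None 20 66.1 30 67.5 40 165.5 50 71.5 60 182.1 70 221.7 
18 46.7 88.3 [-0.1  0.  -0.4] 88.3
16 47.8 84.4 [-0.6  0.  -0. ] 84.2
14 48.9 80.3 [-0.2  0.6  0.2] 80.1
12 50.0 76.2 [-0.3 -0.2 -0.1] 75.9
10 51.2 72.0 [-0.6  0.7  0.5] 71.8
8 52.4 67.7 [1.8 0.1 1.9] 67.8
6 53.6 63.4 [ 1.5 -0.9  2.2] 63.5
4 54.9 59.0 [0.7 0.6 1.7] 58.8
2 56.2 54.5 [-0.1  0.6  1.2] 54.2
1 56.8 52.3 [-1.1  0.6  1.5] 52.0
0 57.5 50.0 [-3.4  0.7  7.5] 50.1
-0.4 57.8 49.1 [-9.6  1.6 17.5] 50.0
18.5917
```

```bash
python3 - <<'E'
from press import *
r.move_linear(case([57,.5,175]),vel=.2)
r.move_linear(case([40,.5,235]),vel=.2)
d,W=wrist("wflat");P=cloud(d,W);q=RC.inv().apply((P.reshape(-1,3)-[*O,0]))*1e3
for x in range(-25,95,5):
    m=(abs(q[:,0]-x)<2)&(abs(q[:,1])<10);print(x,np.median(q[m,2]).round(1) if m.any() else None,end=" ")
print(r.current_t())
cv2.imwrite("pics/wflat_c.png",cv2.resize(d["pixels"][80:340,180:440,::-1],None,fx=2,fy=2))
E
```

```text
-25 50.8 -20 50.9 -15 50.7 -10 50.7 -5 50.8 0 50.8 5 50.9 10 50.9 15 50.7 20 50.7 25 50.9 30 261.4 35 250.5 40 250.1 45 238.3 50 269.2 55 292.2 60 306.3 65 50.4 70 50.8 75 50.6 80 47.7 85 30.7 90 30.7 19.7667
```

View pics/wflat_c.png

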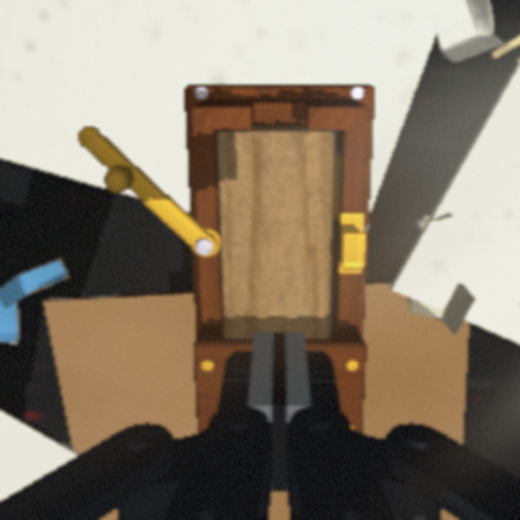

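The block lies flat, its top at 50-51 mm along its whole length, and the keeper is still at (120,180)→(205,245). I swing the keeper by its knob.

```bash
python3 - <<'E'
from plan import *
def pose(ph,off,z=88):
    a=np.deg2rad(ph);e=np.array([np.cos(a),np.sin(a)]);t=np.array([e[1],-e[0]])
    p=np.array([20,40])+55*e-t*off
    return case([p[0],p[1]+.7,z]),down(YAW+np.arctan2(-t[1],-t[0])).copy()
p,q=pose(44.5,32,160);r.move_to(p,q)
p,q=pose(44.5,32);r.move_linear(p,q,vel=.15)
F0=np.array(r.current_contact_force());print(r.current_t())
for ph in [44.5,32,16,0,-16,-32,-48,-64,-78,-86,-89,-91,-92,-93,-94,-95]:
    p,q=pose(ph,18);r.move_linear(p,q,vel=.08 if ph>-80 else .03)
    F=RC.inv().apply(np.array(r.current_contact_force())-F0);print(ph,F.round(1))
    if np.linalg.norm(F[:2])>6: print("stop");break
print(r.current_t())
d,W=wrist("wk")
T=np.array(r.current_tool_pos())
r.move_linear(T+RC.apply([.025,0,0]),vel=.1);r.move_linear(T+RC.apply([.025,0,.15]),vel=.2)
d,W=wrist("wk2");f=lambda uv,z:RC.inv().apply(wp(d,uv,z,W)-[*O,0])*1e3
print(r.current_t(),np.round(r.current_contact_force(),1))
b=optics.get_image("scene")["pixels"][:,:,::-1]
a=d["pixels"][:,:,::-1];b=cv2.resize(b[150:300,210:450],(640,400))
cv2.imwrite("pics/fin.png",cv2.resize(np.vstack([a,b]),(480,600)))
E
```

```text
22.2833
44.5 [-0.1  0.1 -1.5]
32 [ 0.1 -1.7 -1.5]
16 [-0.7 -0.5  0. ]
0 [-0.4 -0.8 -0.2]
-16 [-0.2 -0.7 -0.5]
-32 [-0.4 -1.3  0.2]
-48 [-0.1 -0.8 -1.6]
-64 [-0.8 -0.6 -1.1]
-78 [ 0.8 -0.9 -0.7]
-86 [-0.2 -1.1 -1.2]
-89 [ 4.7  1.  -2.2]
-91 [14.2  4.1 -6.9]
stop
26.8833
28.3083 [-0.3 -0.2 -0.5]
```

View pics/fin.png

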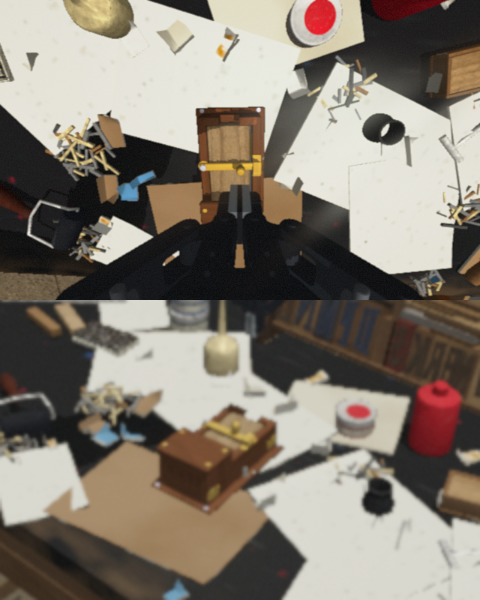

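The keeper lies across the mouth from the pivot (203,168) into the catch (258,165), and the bystanders stand where they were. I check the bar angle in numbers and, if it's good, hand in.

```bash
python3 - <<'E'
from plan import *
d=dict(np.load("wk2.npz"));W=d["W"]
y=cv2.inRange(cv2.cvtColor(d["pixels"],cv2.COLOR_RGB2HSV),(15,130,110),(35,255,255));y[:195]=0;y[250:]=0;y[:,:255]=0;y[:,355:]=0
uv=np.argwhere(y)[:,::-1];q=RC.inv().apply(wp(d,uv,.0607,W)-[*O,0])*1e3
m=(abs(q[:,1])<28)&((q[:,1]>-3)|(q[:,1]<-26))&(abs(q[:,0]-20)<12);q=q[m]
vx,vy,x0,y0=cv2.fitLine(q[:,:2].astype(np.float32),cv2.DIST_HUBER,0,.01,.01).ravel()
a=np.rad2deg(np.arctan(vx/vy));print(m.sum(),"angle",a,"x at y=0",x0-y0*vx/vy)
b=RC.inv().apply(wp(d,uv,.066,W)-[*O,0])*1e3
if abs(a)<2.5 and m.sum()>30: print(r.current_t(),r.hand_in())
E
```

```text
326 angle 0.9699116 x at y=0 21.403503
the job is handed in; nothing more can be done
28.3583 None
```

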